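# Slide the slotted coupon out of the packed row and load it home in the probe jig

### The arm

A 6-joint arm with a two-finger parallel gripper is mounted at the origin on a cart in front of the work surface, level with it; the furniture and walls round the work are solid. World frame = base frame: x ahead of the robot, y to its left, z up, the work surface at z = 0. Lengths are in mm, angles in rad, forces in N, time in s.
With the tool pointing down it reaches from about 275 to 825 mm from the base axis. Payload 5.2 kg.
Tool frame: the origin (TCP) lies at the very end of the fingers, on their centre line; the grasp point (between the pads) lies 19 mm behind it; z points along the fingers, y is the direction in which the jaws open and shut (so a half turn about z gives the same grasp; the last joint's range is limited). The gripper opens to 93 mm and grips with 3 to 60 N. Pads are 15 mm wide; open, the fingers measure 128 mm over their backs; the gripper's body (75 mm by 188 mm) begins 65 mm behind the grasp point.
Start: joints at [-1.351, 0.259, 1.535, -0, 1.348, -0.203], TCP at [225.694, -501.564, 183.153] pointing down, gripper open.
Joint ranges: [-3.14, 3.14], [-0.91, 2.08], [0.19, 2.58], [-1.22, 4.36], [0.22, 2.71], [-3.12, 3.12]. Speed limits (rad/s): [2.57, 2.57, 3.14, 3.14, 3.14, 3.14].

### API

Orientations are given as [roll, pitch, yaw] about the fixed x, y, z axes, in that order (R = Rz(yaw) Ry(pitch) Rx(roll)).
In Python, from bench import robot gives the robot as it stands. The module is installed in compiled form; this text tells all that it offers. Calls block until the motion is done:
- robot.move_ptp(position, orientation): joint-space move of the TCP to a pose.
- robot.move_linear(position, ori=None, speed=150, f_stop=None): straight line of the TCP; ori=None keeps the orientation; speed is the mean speed in mm/s. With f_stop (N) it stops when the force on the tool has changed by that much, and returns True; else False.
- robot.move_j(angles): joint-space move.
- robot.move_gripper(opening): opening from 0.0 (shut) to 1.0 (fully open); the grip force is fixed at half the most; returns when the fingers have stopped.
- robot.sleep(seconds).
- robot.inverse_kinematics(position, orientation): joint angles nearest the present ones, or None.
- robot.get_image(name): name is "side" or "top" or "wrist"; returns a dict with "img" (420x560x3 uint8, blue, green, red), "fovy" (degrees; the focal length in pixels is half the picture's height over the tangent of half this angle, whatever the lens; pixels are square), "cx", "cy" (the principal point, pixels), "eye" and "orientation" of the camera in the world. Camera axes: x right, y down, z forward; pixel columns grow to the right and rows downward; lengths in mm; the calibration is good to about 2 mm. A picture is of the moment at which its call begins. There is no depth.
A pose or a line that the arm cannot do raises robot.MotionError and nothing moves.
- robot.hand_in(): hands the job in, once; it reports no verdict.
Readings, each from a call of its own:
- robot.current_t(): time.
- robot.current_qpos(): joint angles.
- robot.current_joint_vel(): joint speeds.
- robot.current_joint_efforts(): joint torques, N m.
- robot.current_tcp_pos(): TCP position.
- robot.current_eef_rot(): TCP orientation.
- robot.current_contact_force(): force on the tool from outside, world axes, zero at the start.
- robot.current_ft_torque(): the same for the moment, N m.
- robot.current_gripper_width(): opening from 0.0 (shut) to 1.0 (fully open).
Only numpy, scipy, OpenCV 4.12 (cv2) and the standard library are available. Lean on these libraries where they do the work, as an engineer would, in place of code of your own. Each camera call takes 0.05 s, during which the arm holds its last target.

### The job

Load the slotted test coupon into the probe jig. It is packed tight in the tray between its neighbours and the walls, so press a closed fingertip lightly on its top and slide it forward along the tray floor, out of the row and into the empty half until it is clear of its neighbours, leaving the other two coupons where they lie; then pick it up, lay it on the jig's apron slot first, and push it gently under the bridge until it is fully home against the end stop. The coupons are lacquered: never press the slotted one hard onto the tray or ram it into the jig.

Things in the scene. Friction and masses are not known exactly. Their poses are not given: they have to be found in the camera images.
- slotted_coupon: Coupon to load: flat bright metal plate 80 long (its x) x 50 wide (y) x 8 mm thick, about 0.2 kg, with one U slot 12 mm wide, 12 mm deep, open in the middle of its -x short edge. Origin: centre of its underside, z up. Starts flat in any one of the row's three places, slot end toward the tray's empty half. Lacquered: marked if pressed on the tray with over 25 N or driven against the jig with over 35 N, knocks included.
- holed_coupon: Neighbour in the row: the same 80 x 50 x 8 mm plate, no slot, a 12 mm round hole near its -x end. Origin at the centre of its underside. Must stay where it lies, within 5 mm.
- plain_coupon: Other neighbour in the row: the same 80 x 50 x 8 mm plate, no slot, no hole. Origin at the centre of its underside. Must stay where it lies, within 5 mm.
- tray: Sample tray, fixed: black floor 182 (x) x 157 mm (y), 3 mm thick; low grey walls round its +x half only, 3 mm thick, tops 13 mm above the bench (2 mm above the coupons). Origin: centre of its underside, on the bench. Three coupons lie side by side, touching, in the walled half, long sides along x, tight against the back and side walls. The -x half is open and empty.
- tray_row (a point): Point on the tray floor under the centre of the row's middle place (47.7 mm from the tray's origin along its x); the outer places are 50.2 mm to either side along the tray's y. A coupon slides if a closed fingertip presses the middle of its top with about 5 to 10 N: tips grip it better than the slick floor does. It is hard: touch down at 2 or 3 mm/s.
- tray_empty (a point): Point on the tray floor 85 mm from tray_row toward -x, in the middle of the open half. The floor lets a coupon slide up to 95 mm toward -x, the way the row opens. Slid 70 mm or more, it can be gripped across its 50 mm width with free room for a finger on either side.
- probe_jig: Flat aluminium jig, fixed, 118 mm long (x), 72 wide (y): open apron, then a channel under a bridge that carries a round probe bush. Origin: on the bench below the coupon's centre when home. The coupon goes in along +x, slot first, so its x axis points opposite to the jig's. Loaded, its underside is 6 mm above the bench.
- jig_apron (a point): Middle of the apron's top face, 6 mm above the bench, at jig x = -36 mm. The apron is a tongue 40 mm wide (narrower than a coupon, so fingers pass on both sides) from x = -64 to -8 mm.
- jig_mouth (a point): Middle of the channel's floor under the bridge's front edge, jig x = 0, 6 mm above the bench. Channel 52 mm wide (1 mm play each side), walls from x = +4 mm on, before that flared to 65 mm wide at x = -10 mm. Ceiling 16, bridge top 21, bush top 31 mm above the bench; bridge from x = 0 to 54 mm.
- jig_stop (a point): Foot of the end stop's face, jig x = +40 mm, 6 mm above the bench. A 9 mm wide key stands 9 mm out of the stop and fits the slot; a coupon without a slot there stops 9 mm short. Home = coupon end against the stop.
- jig_plunger (a point): Spring plunger in the channel's +y wall at jig x = +16 mm: a round steel nose 2.5 mm proud that gives way by a few newtons and holds the coupon sideways. Pushing past it takes up to about 10 N, then a few newtons, until the stop is felt.
Mind the look-alikes: they are no part of the job. Leave any blue or red look-alike of the slotted_coupon alone.

How it is judged:
By the outcome, as a careful person would: the job done as asked, in the order asked, and still so for the second after the job is handed in, with the robot touching nothing.
It also fails if it takes over 67 s, if anything falls off the work surface, if the arm or the gripper's body presses on something with over 40 N, if the wrist force passes 120 N, or if a joint passes its speed limit or range.

## Working session

There is one attempt and no reset: what is moved stays moved. The work goes in short steps, each a Python script; the robot and the scene stay as the last script left them, time stands still between calls to the robot, and variables do not carry over. Pictures are saved under pics/ and viewed, and the job is handed in when it is done.

```bash
mkdir -p pics; ls; cat > h.py <<'E'
import numpy as np, cv2
from scipy.spatial.transform import Rotation as Rn
from bench import robot
def cam(name, fn=None):
    d=robot.get_image(name)
    if fn: cv2.imwrite('pics/'+fn,d['img'])
    return d
def rot(o):
    o=np.array(o,float)
    return o if o.shape==(3,3) else Rn.from_euler('xyz',o).as_matrix()
def f(d): return d['img'].shape[0]/2/np.tan(np.radians(d['fovy'])/2)
def ray(d,u,v):
    r=rot(d['orientation'])@np.array([(u-d['cx'])/f(d),(v-d['cy'])/f(d),1.0]); return np.array(d['eye'],float),r
def onz(d,u,v,z):
    e,r=ray(d,u,v); return e+r*(z-e[2])/r[2]
def proj(d,p):
    c=rot(d['orientation']).T@(np.array(p,float)-np.array(d['eye'])); return d['cx']+f(d)*c[0]/c[2], d['cy']+f(d)*c[1]/c[2]
def tri(a,b):
    (e1,r1),(e2,r2)=a,b
    A=np.stack([r1,-r2],1); s=np.linalg.lstsq(A,e2-e1,rcond=None)[0]
    p,q=e1+s[0]*r1,e2+s[1]*r2; return (p+q)/2,np.linalg.norm(p-q)
E
python3 - <<'E'
from h import *
for n in ('side','top','wrist'):
    d=cam(n,n+'0.png'); print(n,{k:d[k] for k in d if k!='img'})
print(robot.current_t(),robot.current_tcp_pos(),robot.current_eef_rot(),robot.current_contact_force())
E
```

```text
pics
side {'fovy': 57.12888268626429, 'cx': 280.8267139882983, 'cy': 207.58172648188258, 'eye': array([ 484.34219564, -734.09365009,  535.54494334]), 'orientation': array([-2.15926859, -0.01390383, -0.07544433])}
top {'fovy': 44.694693895968065, 'cx': 279.37333894201777, 'cy': 212.08376686602972, 'eye': array([419.86762219, -38.72234595, 995.98746232]), 'orientation': array([-2.98403141e+00,  2.18507115e-03, -1.55178246e+00])}
wrist {'fovy': 62.96054757267582, 'cx': 277.3345146799536, 'cy': 208.8359568003346, 'eye': array([ 292.7447062 , -472.62491908,  384.18803582]), 'orientation': array([ 2.87247343e+00,  1.93677656e-03, -1.14853494e+00])}
0.15 [ 225.59814035 -501.11757372  182.49809429] [-3.14022138e+00 -2.80696306e-04  4.22817343e-01] [-0.21916349 -0.39278681 -0.4539087 ]
```

View pics/top0.png

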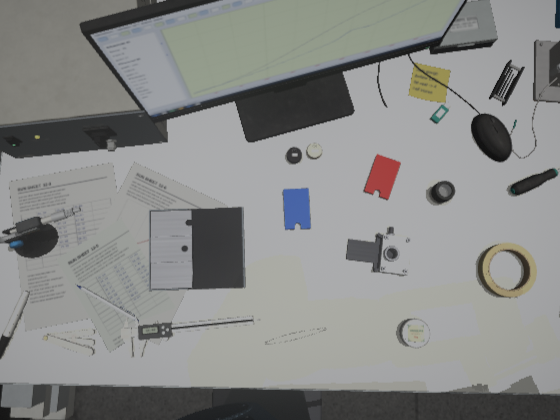

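View pics/side0.png

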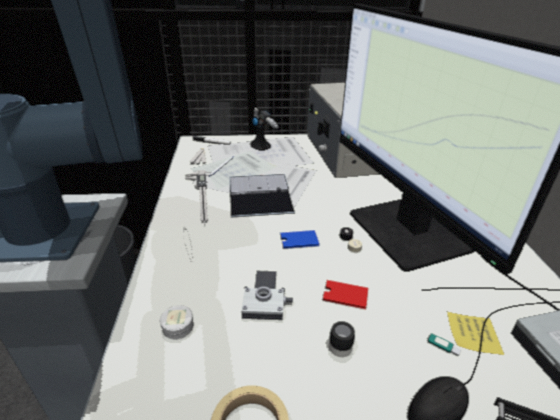

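View pics/wrist0.png

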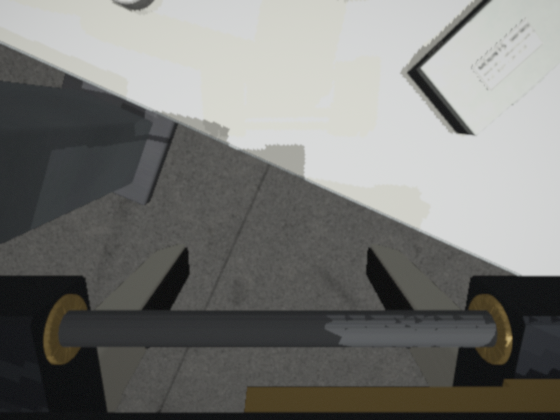

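```bash
python3 - <<'E'
from h import *
a=cv2.imread('pics/top0.png')
c=np.hstack([cv2.resize(a[200:300,140:255],None,fx=4,fy=4,interpolation=cv2.INTER_CUBIC)[:400],cv2.resize(a[215:290,335:425],None,fx=3.5,fy=5.333,interpolation=cv2.INTER_CUBIC)[:400]])
cv2.imwrite('pics/crop0.png',c); print(c.shape)
d=robot.get_image('top')
for p in [(150,208),(244,207),(150,289),(245,288)]: print(p,onz(d,*p,8))
for p in [(393,252),(348,250)]: print(p,onz(d,*p,10))
E
```

```text
(400, 775, 3)
(150, 208) [580.14156873 220.35342047   8.        ]
(244, 207) [585.56926605  35.99414953   8.        ]
(150, 289) [423.1380353  211.11821042   8.        ]
(245, 288) [428.48321599  29.38444271   8.        ]
(393, 252) [ 502.5734998 -254.2749769   10.       ]
(348, 250) [ 504.80168784 -167.49712303   10.        ]
```

View pics/crop0.png

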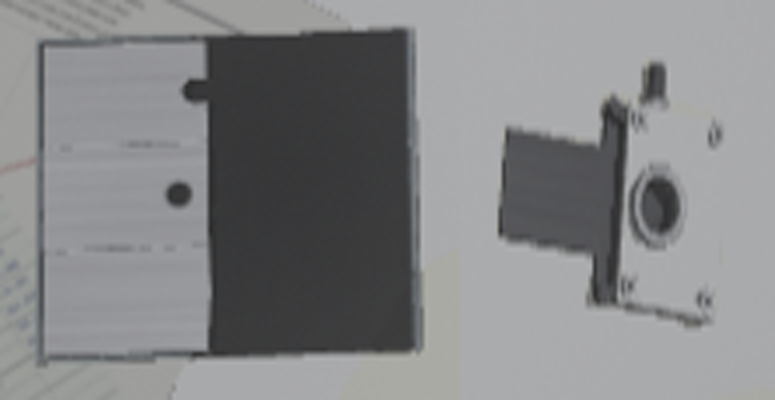

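Candidates (top image): slotted metal coupon at the top row place (slot ≈ (188,222)); holed coupon, middle place (hole ≈ (184,248)); plain coupon, bottom place ≈ (170,275); blue look-alike (297,209); red look-alike (382,177). The bright metal one with the U slot at the open half is the top place of the row. The jig is at (375,250), with its apron pointing left (+y). Next I take two wrist views that cover both.

```bash
python3 - <<'E'
from h import *
import pickle
for i,(y) in enumerate((-105,45)):
    robot.move_ptp([370,y,190],[np.pi,0,0])
    robot.sleep(0.15)
    d=cam('wrist','w%d.png'%i); pickle.dump(d,open('w%d.pkl'%i,'wb'))
    print(robot.current_t(),robot.current_tcp_pos(),d['eye'],d['orientation'],robot.current_qpos())
E
```

```text
1.9583 [ 370.06406617 -105.71311255  189.90083061] [ 443.75360829 -107.45725519  391.68088325] [ 2.87183683e+00  3.63091683e-04 -1.57251271e+00] [-5.70156391e-01 -5.49750187e-02  1.87410502e+00 -1.12546969e-04
  1.32268207e+00  1.00183429e+00]
2.8083 [370.37985827  43.67682052 189.95611668] [444.04927256  42.00526638 391.74166894] [ 2.87202269e+00 -9.64104000e-05 -1.57329880e+00] [-1.83900807e-01 -7.91508703e-02  1.89596804e+00 -3.32577208e-04
  1.32480728e+00  1.38926325e+00]
```

View pics/w0.png

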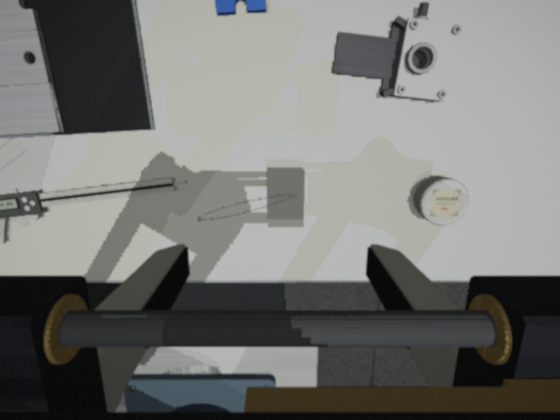

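View pics/w1.png

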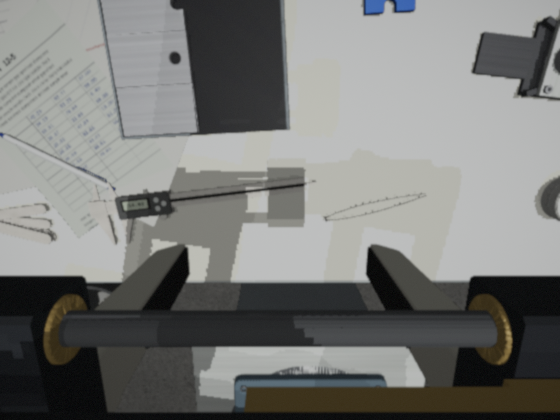

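Both views are too far back: the tray is cut off at the top edge, with its hole at (175,58) and the jig at (400,58). I'll move the camera forward.

```bash
python3 - <<'E'
from h import *
import pickle
for i,(y) in zip((2,3),(70,-60)):
    robot.move_ptp([475,y,190],[np.pi,0,0])
    robot.sleep(0.15)
    d=cam('wrist','w%d.png'%i); pickle.dump(d,open('w%d.pkl'%i,'wb'))
    print(robot.current_t(),d['eye'],d['orientation'],robot.current_contact_force())
E
```

```text
3.5167 [547.80600194  67.82449623 391.65282505] [ 2.87126549e+00  2.93676466e-04 -1.57221282e+00] [-0.19092158  0.26860936 -0.44675334]
4.3 [548.37340707 -60.53703981 391.98349222] [ 2.87234167e+00  6.63162116e-04 -1.57019306e+00] [-0.58179984 -0.03783494  0.05123488]
```

View pics/w2.png

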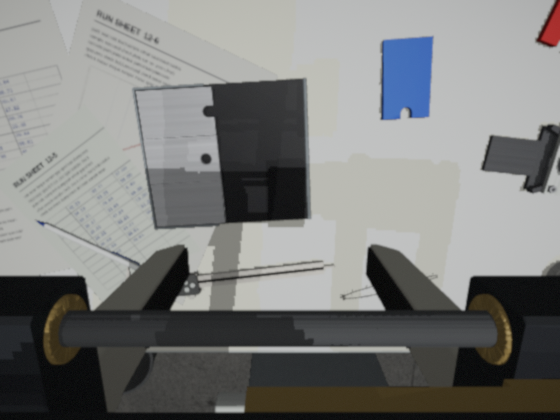

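View pics/w3.png

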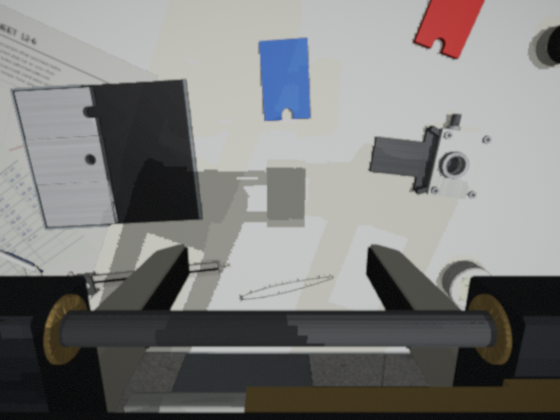

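```bash
python3 - <<'E'
from h import *
a=cv2.imread('pics/w2.png')[70:240,125:320]; b=cv2.imread('pics/w3.png')[70:240,5:210]
cv2.imwrite('pics/c_tray2.png',cv2.resize(a,None,fx=3.5,fy=3.5,interpolation=cv2.INTER_CUBIC))
j=cv2.imread('pics/w3.png')[105:210,360:500]
cv2.imwrite('pics/c_jig3.png',cv2.resize(j,None,fx=5,fy=5,interpolation=cv2.INTER_CUBIC))
E
```

```text
(no output)
```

View pics/c_tray2.png

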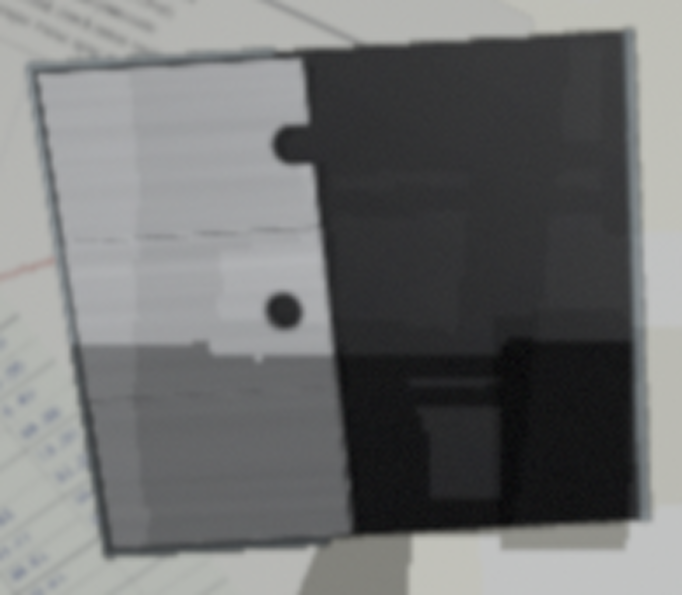

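View pics/c_jig3.png

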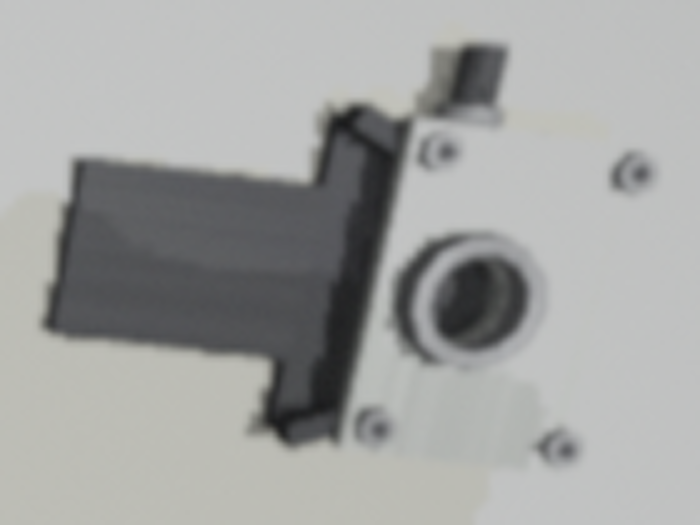

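The tray crop shows the row's far place with the slotted coupon: slot centred at (290,145), front corner (303,58), seam to the holed one at (63,242)–(318,228). The jig crop shows the apron at (75..330,160..345) and the bush at (475,300).

```bash
python3 - <<'E'
from h import *
import pickle
b=cv2.imread('pics/w3.png')[70:240,5:210]
cv2.imwrite('pics/c_tray3.png',cv2.resize(b,None,fx=3.5,fy=3.5,interpolation=cv2.INTER_CUBIC))
j=cv2.imread('pics/w2.png')[105:210,470:560]
cv2.imwrite('pics/c_jig2.png',cv2.resize(j,None,fx=5,fy=5,interpolation=cv2.INTER_CUBIC))
D={i:pickle.load(open('w%d.pkl'%i,'rb')) for i in (2,3)}
# hole centroid
res={}
for i,(x0,y0,x1,y1) in {2:(196,148,217,170),3:(80,148,101,171)}.items():
    g=cv2.cvtColor(D[i]['img'],cv2.COLOR_BGR2GRAY)[y0:y1,x0:x1].astype(float)
    w=np.clip(np.percentile(g,75)-g-25,0,None); w[w<20]=0
    v,u=np.mgrid[y0:y1,x0:x1]; res[i]=((w*u).sum()/w.sum(),(w*v).sum()/w.sum())
print(res); print('hole',tri(ray(D[2],*res[2]),ray(D[3],*res[3])))
# dark floor corners
for i in (2,3):
    g=cv2.GaussianBlur(cv2.cvtColor(D[i]['img'],cv2.COLOR_BGR2GRAY),(3,3),0)
    m=(g<75).astype(np.uint8); m[235:]=0
    x0,x1=(200,320) if i==2 else (80,215); m[:,:x0]=0; m[:,x1:]=0;m[:75]=0
    cs=cv2.findContours(m,0,2)[0]; c=max(cs,key=cv2.contourArea)
    ap=cv2.approxPolyDP(c,4,True)[:,0]; print(i,ap.tolist())
E
```

```text
{2: (np.float64(205.61759751198653), np.float64(158.53803291434494)), 3: (np.float64(90.19837469162675), np.float64(159.0044986213902))}
hole (array([500.18558158, 147.54877641,  10.19678175]), np.float64(0.1726689042961554))
2 [[301, 80], [211, 85], [214, 104], [204, 113], [216, 119], [225, 222], [306, 217]]
3 [[181, 81], [89, 86], [93, 105], [84, 112], [97, 119], [118, 222], [200, 217]]
```

View pics/c_tray3.png

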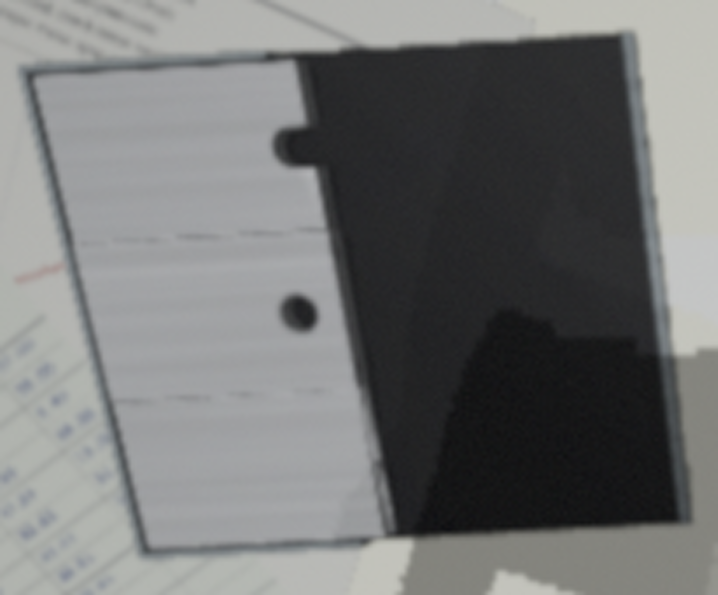

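View pics/c_jig2.png

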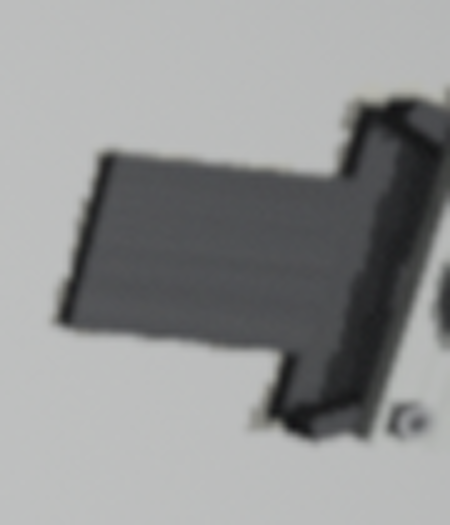

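```bash
cat > meas.py <<'E'
from h import *
import pickle
D={i:pickle.load(open('w%d.pkl'%i,'rb')) for i in (2,3)}
P={}
def add(n,a,b,s,o2,o3):
    p2=np.array(a)/s+o2-(0.5-0.5/s); p3=np.array(b)/s+o3-(0.5-0.5/s)
    q,e=tri(ray(D[2],*p2),ray(D[3],*p3)); P[n]=(p2,p3)
    print(n,q.round(1),round(e,2))
T=dict(s=3.5,o2=np.array([125,70]),o3=np.array([5,70]))
add('backTop',(40,73),(34,74),**T);add('frontTop',(303,58),(297,60),**T)
add('seamF',(318,228),(326,229),**T);add('seamB',(63,242),(75,243),**T)
add('plF',(352,532),(385,535),**T);add('plB',(110,548),(148,548),**T)
add('slot',(290,145),(294,146),**T)
add('seam2B',(93,399),(118,400),**T)
add('flo1',(630,35),(625,37),**T); add('flo2',(638,517),(683,520),**T)
J=dict(s=5,o2=np.array([470,105]),o3=np.array([360,105]))
add('apR1',(110,155),(82,160),**J);add('apR2',(70,324),(58,328),**J)
add('notch1',(345,178),(322,188),**J);add('notch2',(290,350),(278,355),**J)
z=11
for k in P:
    zz=11 if k[:2] not in('fl','ap','no') else (3 if k[:2]=='fl' else 6)
    if k in('frontTop',): zz=11
    print(k,zz,onz(D[2],*P[k][0],zz).round(1),onz(D[3],*P[k][1],zz).round(1))
# bush, screws in w3
for n,c,zz in [('bush',(478,300),31),('sc1',(440,152),21),('sc2',(632,173),21),('sc3',(375,427),21),('sc4',(558,448),21),('brF1',(410,118),21),('brF2',(342,440),21)]:
    p=np.array(c)/5+J['o3']-.4; print(n,onz(D[3],*p,zz).round(1))
E
python3 meas.py
```

```text
backTop [571.8 216.2  11.6] 0.35
frontTop [575.9 137.3  10.1] 0.23
seamF [526.1 135.2  10.8] 0.43
seamB [521.7 215.7   8.6] 0.26
plF [427.2 128.5  12.4] 0.35
plB [421.1 210.5   9.1] 0.48
slot [551.  143.1   7.8] 0.46
seam2B [471.8 211.1   9.2] 0.2
flo1 [582.7  39.1   6.9] 0.43
flo2 [428.1  32.7  -1.5] 0.17
apR1 [ 524.3 -170.1    2.6] 0.28
apR2 [ 486.4 -167.8    1.7] 0.42
notch1 [ 5.185e+02 -2.252e+02  1.000e-01] 0.73
notch2 [ 480.5 -218.3    3. ] 0.28
backTop 11 [571.6 216.4  11. ] [572.  216.6  11. ]
frontTop 11 [575.8 137.2  11. ] [576.  136.9  11. ]
seamF 11 [525.9 135.2  11. ] [526.4 135.1  11. ]
seamB 11 [521.8 214.8  11. ] [522. 214.  11.]
plF 11 [426.9 128.8  11. ] [426.6 129.3  11. ]
plB 11 [421.4 209.8  11. ] [421.9 209.1  11. ]
slot 11 [550.7 142.5  11. ] [551.2 141.4  11. ]
seam2B 11 [472.  210.4  11. ] [472.2 209.8  11. ]
flo1 3 [582.8  38.8   3. ] [583.2  40.1   3. ]
flo2 3 [429.6  33.1   3. ] [429.4  31.6   3. ]
apR1 6 [ 524.3 -168.     6. ] [ 524.6 -169.1    6. ]
apR2 6 [ 486.9 -165.2    6. ] [ 487.3 -166.6    6. ]
notch1 6 [ 519.3 -220.8    6. ] [ 518.6 -222.8    6. ]
notch2 6 [ 480.9 -216.1    6. ] [ 481.2 -217.     6. ]
bush [ 497.3 -247.8   31. ]
sc1 [ 527.2 -240.6   21. ]
sc2 [ 522.9 -282.    21. ]
sc3 [ 467.7 -234.1   21. ]
sc4 [ 463.  -275.3   21. ]
brF1 [ 534.3 -233.3   21. ]
brF2 [ 464.8 -227.2   21. ]
```

```bash
cat >> h.py <<'E'
TH=np.radians(2.95); C=np.array([548.9,175.8]); SD=np.array([np.sin(TH),-np.cos(TH)]); YT=np.pi/2+TH
PH=np.radians(6.1); O=np.array([498.4,-231.1]); JD=np.array([-np.sin(PH),-np.cos(PH)]); YJ=np.pi/2-PH
E
python3 - <<'E'
from h import *
t=robot.get_image('top'); s=robot.get_image('side')
cv2.imwrite('pics/top1.png',t['img'])
print('monitor corner',tri(ray(t,152,117),ray(s,345,148)))
print('slot top cam',onz(t,190,222,11),'bush',onz(t,393,254,31))
E
python3 - <<'E'
from h import *
robot.move_gripper(0.0)
robot.move_ptp([C[0],C[1],60],[np.pi,0,YT])
robot.move_linear([C[0],C[1],17],speed=60)
robot.sleep(0.2)
print(robot.current_t(),robot.current_tcp_pos(),robot.current_contact_force(),robot.current_eef_rot(),robot.current_gripper_width())
d=cam('wrist','press.png')
E
```

```text
monitor corner (array([735.47166056, 204.01475343,  94.40569165]), np.float64(1.061833465687663))
slot top cam [553.4965283 140.0263371  11.       ] bush [ 497.03527147 -249.6241459    31.        ]
8.0 [549.23216587 175.91037199  17.46487402] [-0.78183432  0.70238442 -0.08968553] [ 3.14072822e+00 -6.20568019e-05  1.62237643e+00] 0.0031476553207150826
```

View pics/press.png

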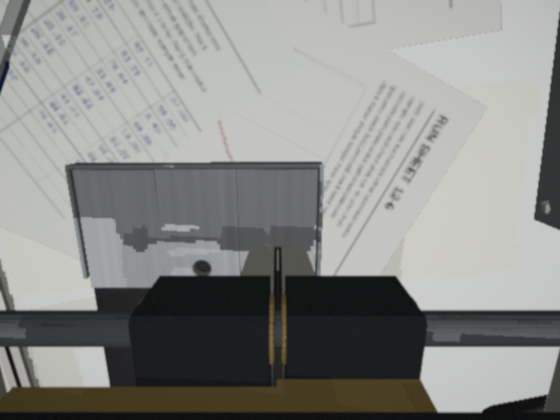

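The closed fingers (tip at about (278,250)) are centred between the seam (238) and the side wall (320), so they are over the slotted coupon. I'll touch down slowly.

```bash
python3 - <<'E'
from h import *
r=robot.move_linear([C[0],C[1],8],speed=2.5,f_stop=6)
print(r,robot.current_t(),robot.current_tcp_pos().round(2),robot.current_contact_force().round(2))
robot.sleep(0.1)
print(robot.current_t(),robot.current_tcp_pos().round(2),robot.current_contact_force().round(2))
E
```

```text
False 11.2 [548.92 175.79   8.01] [-0.22 -0.01 -0.46]
11.3 [548.88 175.79   8.  ] [-0.07  0.19  0.34]
```

```bash
python3 - <<'E'
from h import *
r=robot.move_linear([C[0],C[1],4],speed=2.5,f_stop=6)
print(r,robot.current_t(),robot.current_tcp_pos().round(2),robot.current_contact_force().round(2))
robot.sleep(0.1)
print(robot.current_t(),robot.current_tcp_pos().round(2),robot.current_contact_force().round(2))
d=cam('wrist','press2.png');cam('side','side2.png')
E
```

```text
False 12.7833 [548.94 175.81   4.04] [ 0.17 -0.73 -0.42]
12.8833 [548.93 175.81   4.02] [ 0.    1.13 -0.63]
```

View pics/press2.png

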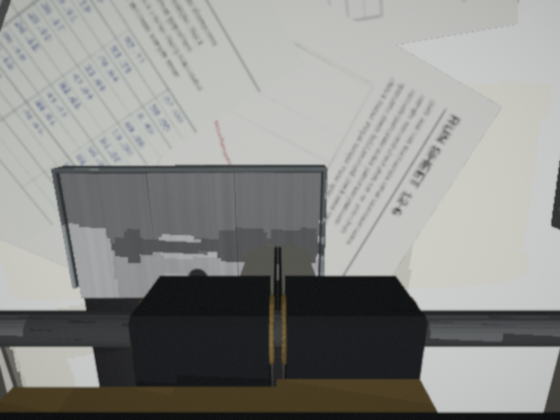

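View pics/side2.png

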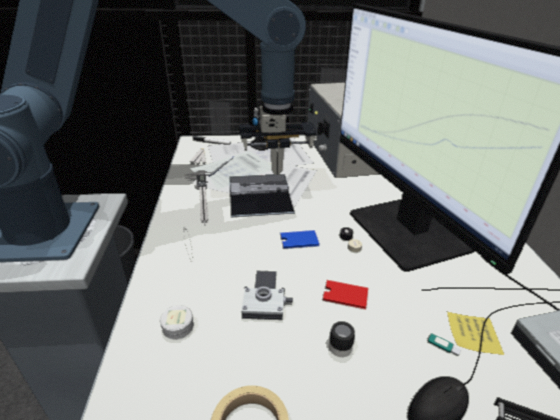

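```bash
python3 - <<'E'
from h import *
a=cv2.imread('pics/side2.png')[95:225,200:340]
cv2.imwrite('pics/c_side2.png',cv2.resize(a,None,fx=4.5,fy=4.5,interpolation=cv2.INTER_CUBIC))
E
```

```text
(no output)
```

View pics/c_side2.png

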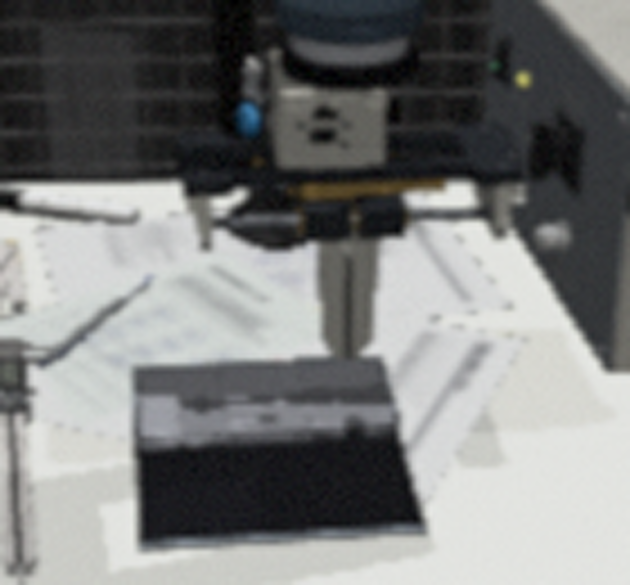

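```bash
python3 - <<'E'
from h import *
s=robot.get_image('side')
print(proj(s,[549,175.8,4]),proj(s,[549,175.8,11]),proj(s,[549,175.8,30]))
e,r=ray(s,276.7,174.3); k=(175.8-e[1])/r[1]; print(e+k*r)
print('coupon back corner',proj(s,[571.8,216.3,11]),proj(s,[421.5,210,11]),'front',proj(s,[428,129,11]))
w=robot.get_image('wrist'); print(proj(w,[549,175.8,4]),robot.current_tcp_pos(),w['eye'])
q=robot.current_qpos(); print(q)
print(robot.current_t())
E
```

```text
(np.float64(276.6179811866009), np.float64(184.04414196378164)) (np.float64(276.6381643268724), np.float64(181.8179265781706)) (np.float64(276.69370780664826), np.float64(175.69143944169411))
[548.98296208 175.8         34.26265335]
coupon back corner (np.float64(283.7706037542072), np.float64(174.4253547979358)) (np.float64(229.9221050767833), np.float64(176.83869454946023)) front (np.float64(231.378832135239), np.float64(191.99577058240112))
(np.float64(278.06778132154545), np.float64(234.5436686935441)) [548.8961752  175.79528264   4.0128605 ] [544.8457952  247.97657919 205.76320706]
[ 1.16507568e-01  4.80801918e-01  1.68677334e+00 -7.42481679e-06
  9.74008906e-01  6.50011905e-02]
13.0833
```

The side crop shows the closed fingertip ending at pixel (276.7,174.3), on the back wall line. The reported TCP would project to row 184, so the real tip looks about 30 mm higher than the reading, and no contact force was felt. I'll check this across two views before going lower.

```bash
python3 - <<'E'
from h import *
s=robot.get_image('side');w=robot.get_image('wrist');t=robot.get_image('top')
a=cv2.resize(s['img'][120:200,250:305],None,fx=7,fy=7,interpolation=cv2.INTER_CUBIC)
b=cv2.resize(w['img'][225:305,228:328],None,fx=4,fy=4,interpolation=cv2.INTER_CUBIC)
b=cv2.copyMakeBorder(b,0,a.shape[0]-b.shape[0],0,0,0)
cv2.imwrite('pics/c_tip.png',np.hstack([a,b])); print(a.shape,b.shape)
for v in (244,246,248,250):
    p,e=tri(ray(s,276.7,174.3),ray(w,278,v)); print(v,p.round(1),round(e,1))
cv2.imwrite('pics/top2.png',t['img'])
E
```

```text
(560, 385, 3) (560, 400, 3)
244 [549.  180.3  31.8] 0.6
246 [549.  179.4  32.3] 0.5
248 [549.  178.4  32.8] 0.4
250 [549.  177.5  33.3] 0.3
```

View pics/c_tip.png

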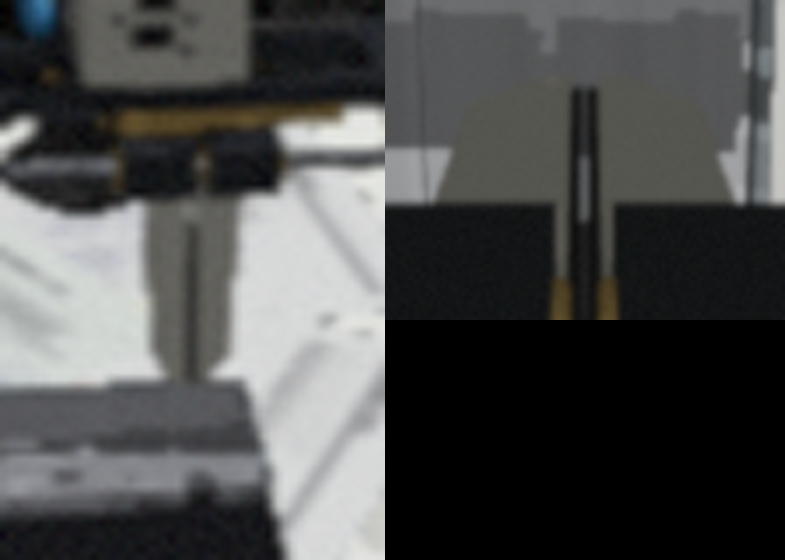

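View pics/top2.png

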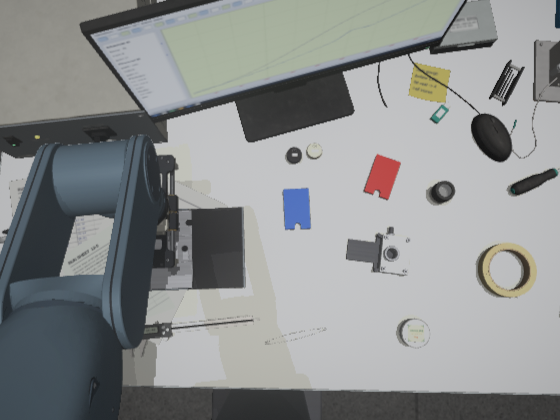

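Triangulated tip height is about z = 33 (549, 178, 33) while the TCP reads 4.0. The real fingertips are therefore about 29 mm shorter than the reported TCP, and both the side and wrist views agree. The missing contact at "z = 4" fits this. From here I'll take heights from contact, not from the TCP reading.

```bash
python3 - <<'E'
from h import *
def show(*a): print(*a,robot.current_t(),robot.current_tcp_pos().round(2),robot.current_contact_force().round(2))
r=robot.move_linear([C[0],C[1],-11],speed=20,f_stop=5); show(r)
if not r:
    robot.sleep(0.15)
    r=robot.move_linear([C[0],C[1],-24],speed=2.5,f_stop=6); show(r)
    robot.sleep(0.1); show()
E
```

```text
False 14.1333 [549.01 175.82 -10.94] [0.87 0.28 1.37]
False 18.7667 [548.9 175.8 -24. ] [-0.67 -0.15  0.08]
18.8667 [548.9  175.79 -24.  ] [-0.15  0.31 -0.55]
```

```bash
python3 - <<'E'
from h import *
s=cam('side');w=cam('wrist','press3.png')
a=cv2.resize(s['img'][120:210,225:315],None,fx=6,fy=6,interpolation=cv2.INTER_CUBIC)
cv2.imwrite('pics/c_tip3.png',a)
print(proj(s,[549,175.8,-24]),proj(s,[549,175.8,5]),robot.current_qpos(),robot.current_t())
print(w['eye'])
E
```

```text
(np.float64(276.5387153497718), np.float64(192.78722272961423)) (np.float64(276.6208553751664), np.float64(183.7271168269777)) [1.16557783e-01 5.18504353e-01 1.70835356e+00 1.79181262e-05
 9.14763041e-01 6.50353866e-02] 18.9667
[544.84362128 247.97615443 177.75356779]
```

View pics/c_tip3.png

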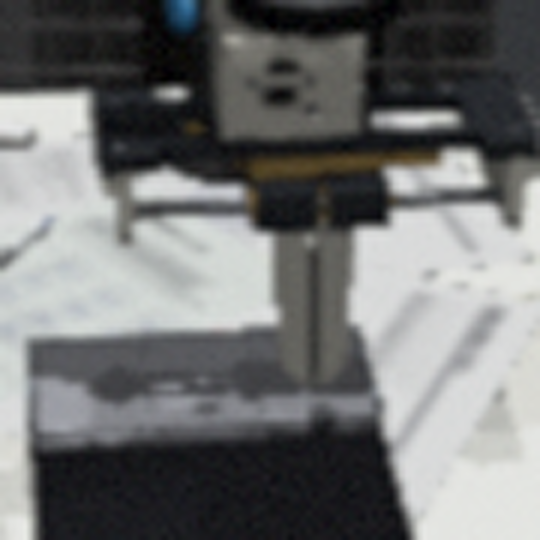

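View pics/press3.png

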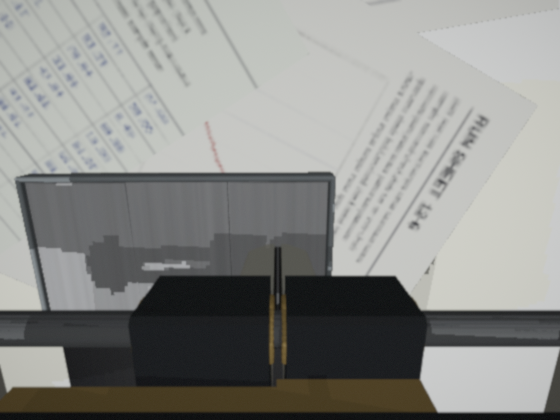

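The tip has just reached the coupon surface in the image, at row ≈183.7. Seen on its near edge, that puts it at z ≈ 10–12, so contact is close. I'll continue slowly.

```bash
python3 - <<'E'
from h import *
def show(*a): print(*a,robot.current_t(),robot.current_tcp_pos().round(2),robot.current_contact_force().round(2))
r=robot.move_linear([C[0],C[1],-34],speed=2.5,f_stop=5); show(r)
robot.sleep(0.15); show()
E
```

```text
True 19.7167 [548.9 175.8 -24.2] [ 0.44 -0.58  3.76]
19.8667 [548.94 175.82 -24.18] [-0.32  0.71  4.9 ]
```

```bash
python3 - <<'E'
from h import *
def show(*a): print(*a,round(robot.current_t(),2),robot.current_tcp_pos().round(2),np.mean([robot.current_contact_force() for _ in range(4)],0).round(2))
z0=robot.current_tcp_pos()[2]
r=robot.move_linear([C[0],C[1],-24.6],speed=2,f_stop=3); show(r)
robot.sleep(0.1); show()
E
```

```text
False 20.27 [548.86 175.79 -24.21] [-1.3  -0.72  5.25]
20.37 [548.88 175.81 -24.19] [-1.26 -1.34  6.46]
```

```bash
python3 - <<'E'
from h import *
def fz(): return np.mean([robot.current_contact_force() for _ in range(4)],0)
def show(*a): print(*a,round(robot.current_t(),2),robot.current_tcp_pos().round(2),fz().round(2))
z=-24.7
for s in (4,12):
    p=C+s*SD
    r=robot.move_linear([p[0],p[1],z],speed=15,f_stop=14); show(r,s)
cam('wrist','sl1.png')
E
```

```text
False 4 20.78 [549.6  172.13 -24.19] [-0.43  0.23  4.88]
False 12 21.47 [550.02 164.2  -24.21] [-0.24  1.79  5.59]
```

View pics/sl1.png

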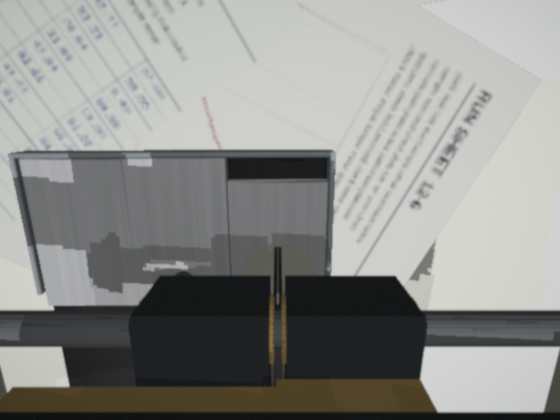

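A black gap has opened behind the far coupon, at (278,170), and its neighbours have not moved. I'll continue the slide.

```bash
python3 - <<'E'
from h import *
def fz(): return np.mean([robot.current_contact_force() for _ in range(4)],0)
def show(*a): print(*a,round(robot.current_t(),2),robot.current_tcp_pos().round(2),F.round(2))
z=-24.75
for s in (25,40,54,68,82):
    p=C+s*SD
    r=robot.move_linear([p[0],p[1],z],speed=25,f_stop=14); F=fz(); show(r,s)
    if r: break
    if F[2]<5.5: z-=0.1
    if F[2]>9: z+=0.12
cam('wrist','sl2.png')
E
```

```text
False 25 22.18 [550.78 151.03 -24.22] [-0.26  0.48  5.85]
False 40 22.93 [551.6  136.02 -24.23] [0.14 0.74 6.09]
False 54 23.64 [552.37 122.01 -24.18] [0.08 0.26 5.09]
False 68 24.35 [553.16 108.08 -24.22] [0.78 0.35 6.33]
False 82 25.06 [553.9   94.04 -24.22] [0.44 1.18 6.36]
```

View pics/sl2.png

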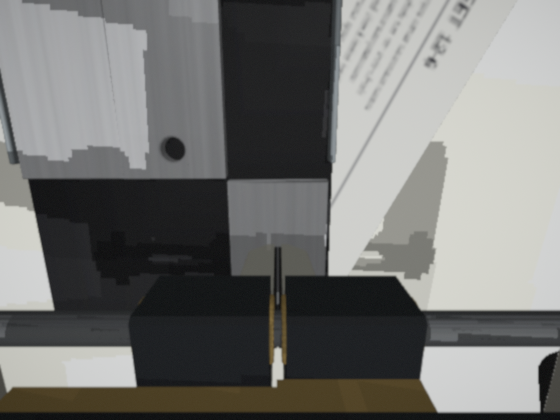

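The coupon has slid about 80 mm. Its rear edge is at row 179, level with the holed coupon's front edge, and it is centred on the fingers (sides at 228 and 327). Next I lift, open and grasp.

```bash
python3 - <<'E'
from h import *
def fz(): return np.mean([robot.current_contact_force() for _ in range(4)],0)
def show(*a): print(*a,round(robot.current_t(),2),robot.current_tcp_pos().round(2),fz().round(2))
p=C+81.5*SD
robot.move_linear([p[0],p[1],-4],speed=60)
robot.move_gripper(0.82); show('open',robot.current_gripper_width())
cam('wrist','gr0.png')
r=robot.move_linear([p[0],p[1],-24],speed=50,f_stop=6)
if not r:
    r=robot.move_linear([p[0],p[1],-30.2],speed=12,f_stop=5)
show(r)
cam('wrist','gr1.png')
E
```

```text
open 0.820766859333938 26.88 [553.1   94.4   -4.01] [ 0.05 -0.36 -0.91]
False 28.14 [553.1   94.4  -30.21] [-1.25  0.02  0.86]
```

View pics/gr1.png

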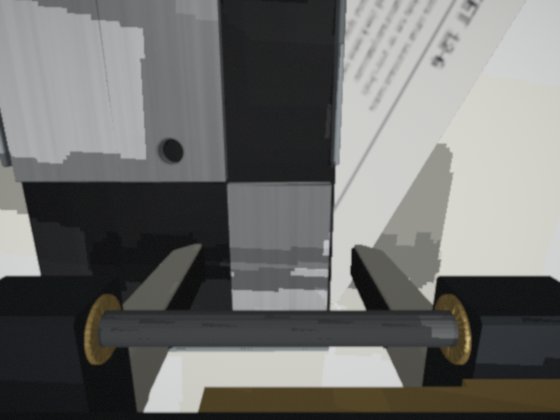

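The fingers straddle the coupon: tips at (200,247) and (355,247), coupon edges at 229 and 331. I'll close and lift.

```bash
python3 - <<'E'
from h import *
def fz(): return np.mean([robot.current_contact_force() for _ in range(4)],0)
def show(*a): print(*a,round(robot.current_t(),2),robot.current_tcp_pos().round(2),fz().round(2))
robot.move_gripper(0.0); show('w',robot.current_gripper_width()*93)
p=C+81.5*SD
robot.move_linear([p[0],p[1],-24],speed=30)
robot.move_linear([p[0],p[1],10],speed=90); show('w',robot.current_gripper_width()*93)
q=O-47*JD
robot.move_ptp([q[0],q[1],10],[np.pi,0,YJ]); robot.sleep(0.1);show('over jig')
cam('wrist','ov1.png');cam('top','ov1t.png');cam('side','ov1s.png')
E
python3 - <<'E'
import cv2,numpy as np
a=cv2.imread('pics/ov1t.png')[190:300,140:440];b=cv2.imread('pics/ov1s.png')[200:330,200:340]
cv2.imwrite('pics/ov1c.png',cv2.resize(a,None,fx=2.6,fy=2.6));cv2.imwrite('pics/ov1sc.png',cv2.resize(b,None,fx=4,fy=4))
E
```

```text
w 49.08322309812767 28.74 [553.19  94.39 -30.15] [ 0.53  0.2  -1.48]
w 49.49310378654355 29.62 [553.13  94.39  10.16] [-0.52 -0.41 -2.64]
over jig 30.82 [ 503.75 -182.87    9.87] [ 0.36 -0.1  -2.37]
```

View pics/ov1.png

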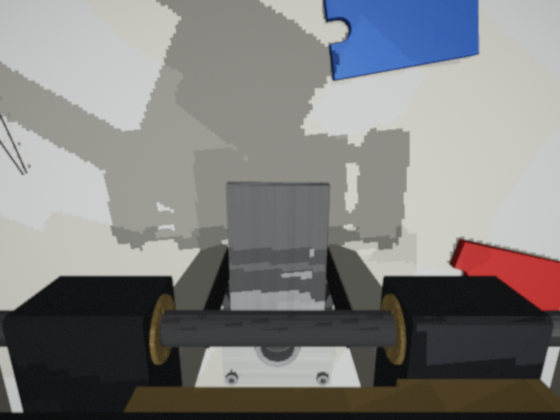

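View pics/ov1c.png

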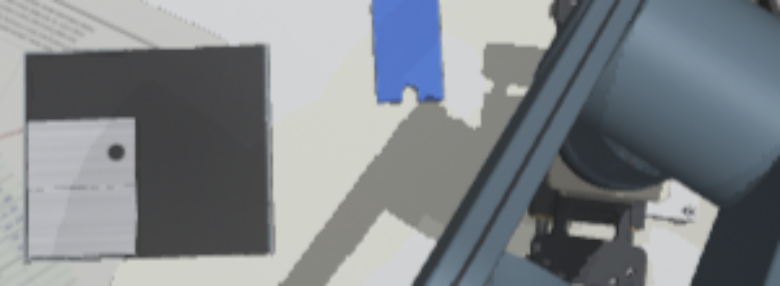

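View pics/ov1sc.png

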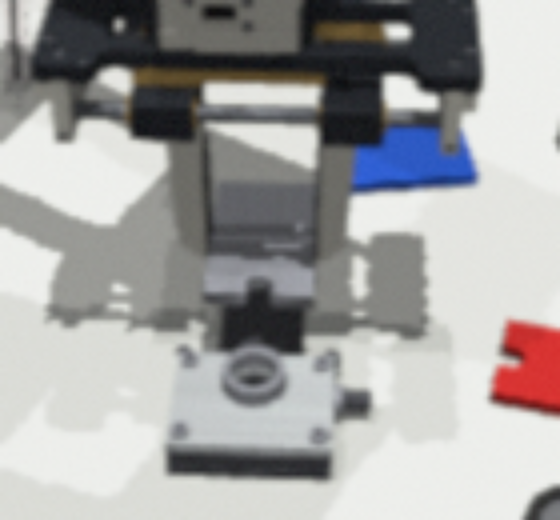

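The coupon is held level. Its mid-line (column 278) lines up with the bridge screws at (232,378) and (322,378), and the slot faces the jig. I'll check the lengthwise offset from the rear edge at row 183, then lower it onto the apron.

```bash
python3 - <<'E'
from h import *
def fz(): return np.mean([robot.current_contact_force() for _ in range(4)],0)
def show(*a): print(*a,round(robot.current_t(),2),robot.current_tcp_pos().round(2),fz().round(2))
w=robot.get_image('wrist')
q=O-47*JD
for z in (49,51.2):
    e=onz(w,278,183,z)[:2]; print('rear edge jig x',(e-O)@JD)
m=onz(w,277,378,21)[:2]-O; print('front.screws mid jig x',m@JD,'lateral',m@[-JD[1],JD[0]])
robot.move_linear([q[0],q[1],-22],speed=60,f_stop=8); show()
r=robot.move_linear([q[0],q[1],-28],speed=4,f_stop=4); show(r)
E
```

```text
rear edge jig x -88.50245690024653
rear edge jig x -88.93450835527106
front.screws mid jig x 49.3359343331052 lateral 0.06433757100353568
31.7 [ 503.36 -184.41  -22.21] [ 1.02  0.08 -1.79]
True 32.89 [ 503.4  -184.37  -27.18] [ 0.16 -0.27  5.57]
```

```bash
python3 - <<'E'
from h import *
def fz(): return np.mean([robot.current_contact_force() for _ in range(4)],0)
def show(*a): print(*a,round(robot.current_t(),2),robot.current_tcp_pos().round(2),fz().round(2))
q=O-47*JD
robot.move_gripper(0.72); show(robot.current_gripper_width())
robot.move_linear([q[0],q[1],5],speed=80)
b=O-108*JD
robot.move_ptp([b[0],b[1],5],[np.pi,0,YJ])
robot.move_gripper(0.0); show()
cam('wrist','lay.png');cam('side','lays.png')
s=cv2.imread('pics/lays.png')[200:330,200:340]
cv2.imwrite('pics/laysc.png',cv2.resize(s,None,fx=4,fy=4,interpolation=cv2.INTER_CUBIC))
E
```

```text
0.7161075239034943 33.42 [ 502.24 -183.64  -28.31] [-0.06  0.71  1.  ]
35.47 [ 509.88 -123.68    5.  ] [-0.11 -0.13 -0.05]
```

View pics/lay.png

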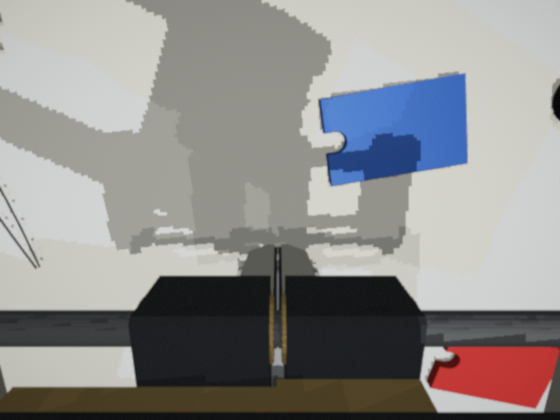

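View pics/laysc.png

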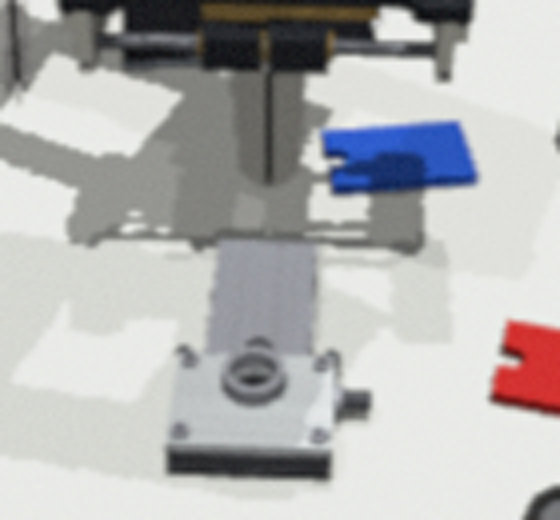

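The coupon lies straight on the apron, with its rear edge at (265,240) in the side crop and its front between the flares. The closed fingers are behind it, so I can push now.

```bash
python3 - <<'E'
from h import *
def fz(): return np.mean([robot.current_contact_force() for _ in range(4)],0)
def jx(): return round(float((robot.current_tcp_pos()[:2]-O)@JD),2)
def show(*a): f=fz();print(*a,round(robot.current_t(),2),'jx',jx(),'z',round(robot.current_tcp_pos()[2],2),'Fj',round(float(f[:2]@JD),2),f.round(2))
b=O-108*JD
robot.move_linear([b[0],b[1],-20],speed=80,f_stop=8)
r=robot.move_linear([b[0],b[1],-26.4],speed=25,f_stop=6); show(r)
for x,sp,fs in ((-90,20,8),(-80,15,12),(-72,12,16),(-64,12,16),(-58,12,16)):
    p=O+x*JD
    r=robot.move_linear([p[0],p[1],-26.4],speed=sp,f_stop=fs); show(r,x)
    if r: break
cam('side','pu1.png')
s=cv2.imread('pics/pu1.png')[200:330,200:340]
cv2.imwrite('pics/pu1c.png',cv2.resize(s,None,fx=4,fy=4,interpolation=cv2.INTER_CUBIC))
E
```

```text
False 36.44 jx -107.99 z -26.41 Fj 0.03 [-0.21 -0.01 -0.72]
False -90 37.49 jx -89.91 z -26.42 Fj 1.07 [ 0.39 -1.12  0.45]
False -80 38.31 jx -79.81 z -26.37 Fj -0.54 [ 0.51  0.49 -0.57]
False -72 39.12 jx -72.15 z -26.43 Fj -4.65 [-0.32  4.72  2.46]
False -64 39.94 jx -63.67 z -26.43 Fj -2.16 [-0.28  2.2   0.54]
False -58 40.59 jx -57.74 z -26.45 Fj -2.77 [-1.46  2.94  1.11]
```

View pics/pu1c.png

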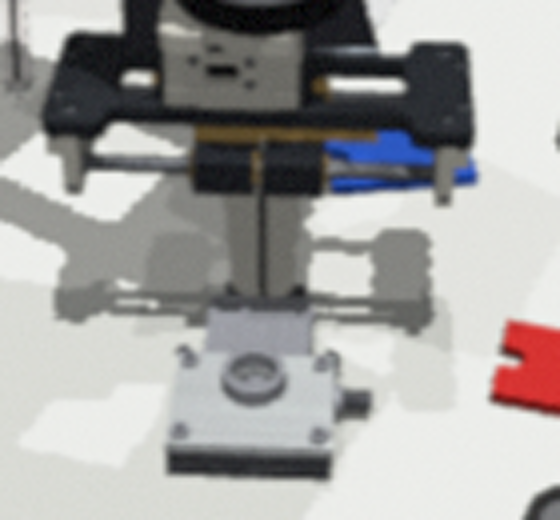

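The coupon is under the bridge and straight, the plunger has been passed, and the push force is about 2–3 N. I'll push gently on to the stop.

```bash
python3 - <<'E'
from h import *
def fz(): return np.mean([robot.current_contact_force() for _ in range(4)],0)
def jx(): return round(float((robot.current_tcp_pos()[:2]-O)@JD),2)
def show(*a): f=fz();print(*a,round(robot.current_t(),2),'jx',jx(),'z',round(robot.current_tcp_pos()[2],2),'Fj',round(float(f[:2]@JD),2),f.round(2))
for x,sp,fs in ((-51,10,12),(-42,5,12)):
    p=O+x*JD
    r=robot.move_linear([p[0],p[1],-26.4],speed=sp,f_stop=fs); show(r,x)
    if r: break
robot.sleep(0.2); show()
cam('side','pu2.png'); cam('wrist','pu2w.png')
s=cv2.imread('pics/pu2.png')[200:330,200:340]
cv2.imwrite('pics/pu2c.png',cv2.resize(s,None,fx=4,fy=4,interpolation=cv2.INTER_CUBIC))
E
```

```text
False -51 41.49 jx -51.1 z -26.46 Fj -4.46 [-0.29  4.51  0.99]
True -42 42.32 jx -51.38 z -26.83 Fj -0.03 [-1.19  0.16  0.27]
42.52 jx -52.09 z -27.34 Fj -1.19 [ 0.96  1.09 -0.67]
```

View pics/pu2c.png

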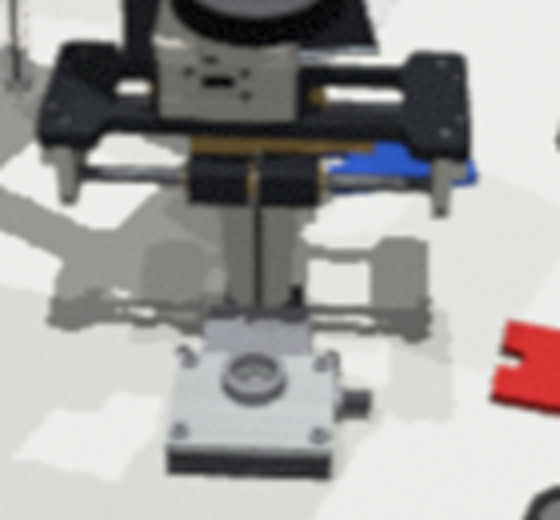

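```bash
python3 - <<'E'
from h import *
def fz(): return np.mean([robot.current_contact_force() for _ in range(4)],0)
def jx(): return round(float((robot.current_tcp_pos()[:2]-O)@JD),2)
print(robot.current_t(),jx(),robot.current_tcp_pos(),robot.current_eef_rot(),robot.current_qpos(),robot.current_joint_vel(),fz())
s=robot.get_image('side')
for x in (-40,-45,-49):
    print(x,[tuple(((np.array(proj(s,[*(O+x*JD+l*np.array([-JD[1],JD[0]])),14]))-[200,200])*4).round(0)) for l in (-25,25)])
print([tuple(((np.array(proj(s,[*(O+l*np.array([-JD[1],JD[0]])),21]))-[200,200])*4).round(0)) for l in (-36,36)])
E
```

```text
42.6167 -52.48 [ 501.80271711 -178.68194666  -27.46535539] [-3.13727843 -0.00681394  1.46310316] [-0.5549261   0.46685748  1.81663678  0.00562101  0.86494299 -0.45090854] [ 2.51396181e-03 -1.40574982e-03  3.25517495e-03  3.13700466e-03
  1.81428110e-03 -6.97794702e-06] [-0.30722167  0.35024774  0.54528426]
-40 [(np.float64(209.0), np.float64(304.0)), (np.float64(313.0), np.float64(308.0))]
-45 [(np.float64(210.0), np.float64(297.0)), (np.float64(313.0), np.float64(300.0))]
-49 [(np.float64(211.0), np.float64(291.0)), (np.float64(314.0), np.float64(295.0))]
[(np.float64(176.0), np.float64(354.0)), (np.float64(334.0), np.float64(359.0))]
```

View pics/pu2w.png

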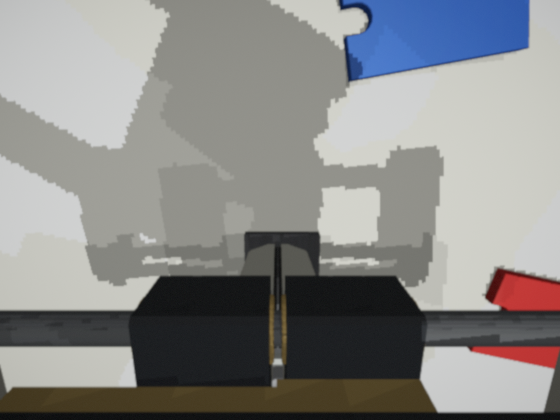

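```bash
python3 - <<'E'
from h import *
def fz(): return np.mean([robot.current_contact_force() for _ in range(4)],0)
def jx(): return round(float((robot.current_tcp_pos()[:2]-O)@JD),2)
def show(*a): f=fz();print(*a,round(robot.current_t(),2),'jx',jx(),'z',round(robot.current_tcp_pos()[2],2),'Fj',round(float(f[:2]@JD),2),f.round(2))
p=O-54*JD
robot.move_linear([p[0],p[1],-26.4],[np.pi,0,YJ],speed=20); show()
for x in (-50,-49,-48.5,-48,-47.5,-47,-46.5,-46,-45.5,-45,-44.5):
    p=O+x*JD
    r=robot.move_linear([p[0],p[1],-26.4],speed=6,f_stop=14); show(r,x)
    if r or abs(fz()[:2]@JD)>13: break
cam('side','pu3.png')
s=cv2.imread('pics/pu3.png')[200:330,200:340]
cv2.imwrite('pics/pu3c.png',cv2.resize(s,None,fx=4,fy=4,interpolation=cv2.INTER_CUBIC))
E
```

```text
42.96 jx -54.18 z -26.31 Fj 0.73 [-0.39 -0.7   0.31]
False -50 43.77 jx -51.08 z -26.4 Fj -4.56 [1.1  4.47 1.39]
False -49 44.09 jx -51.06 z -26.42 Fj -8.04 [2.75 7.79 2.19]
False -48.5 44.34 jx -51.01 z -26.39 Fj -9.31 [3.01 9.04 2.61]
False -48 44.59 jx -51.03 z -26.41 Fj -12.15 [ 3.34 11.86  3.35]
False -47.5 44.84 jx -51.05 z -26.41 Fj -13.38 [ 3.8  13.05  4.6 ]
```

View pics/pu3c.png

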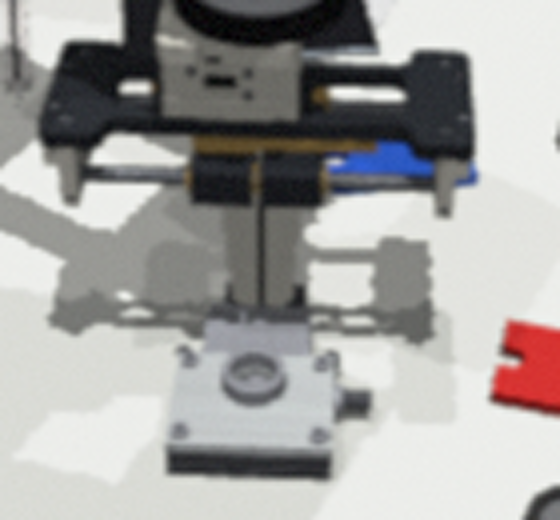

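The stop is firm: at jx = −51.05 the force builds with no motion. That is 3.5 mm short of my estimate for home, so I'll back off and measure the exposed length.

```bash
python3 - <<'E'
from h import *
import pickle
p=O-62*JD
robot.move_linear([p[0],p[1],-26.4],speed=40)
robot.move_linear([p[0],p[1],40],speed=150)
p=O-100*JD+np.array([-40,0])
robot.move_ptp([p[0]-60,-190,120],[np.pi,0,0]); robot.sleep(0.1)
d=cam('wrist','chk.png'); pickle.dump(d,open('chk.pkl','wb')); s=cam('side','chks.png'); pickle.dump(s,open('chks.pkl','wb'))
s=s['img'][235:325,225:325]
cv2.imwrite('pics/chksc.png',cv2.resize(s,None,fx=6,fy=6,interpolation=cv2.INTER_CUBIC))
print(robot.current_t())
E
```

```text
47.4
```

View pics/chk.png

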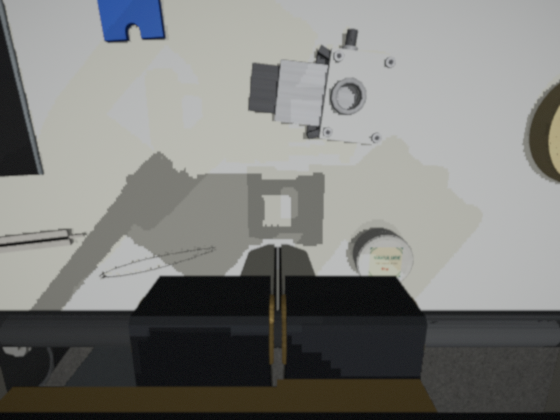

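View pics/chksc.png

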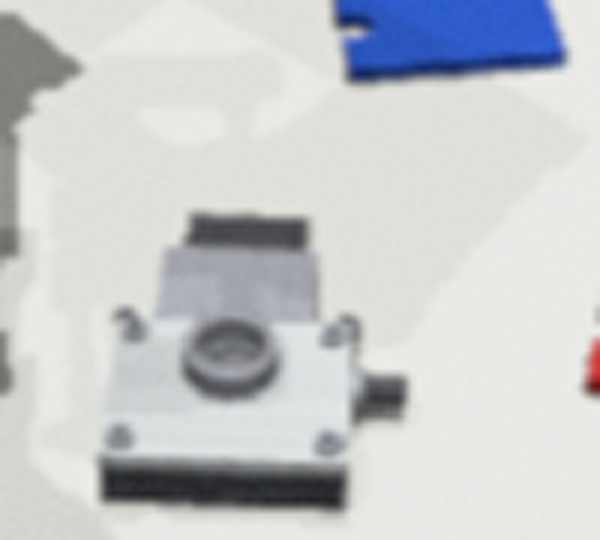

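```bash
python3 - <<'E'
from h import *
import pickle
d=pickle.load(open('chk.pkl','rb'))
c=d['img'][25:155,240:405]; cv2.imwrite('pics/chkc.png',cv2.resize(c,None,fx=4.5,fy=4.5,interpolation=cv2.INTER_CUBIC))
E
```

```text
(no output)
```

View pics/chkc.png

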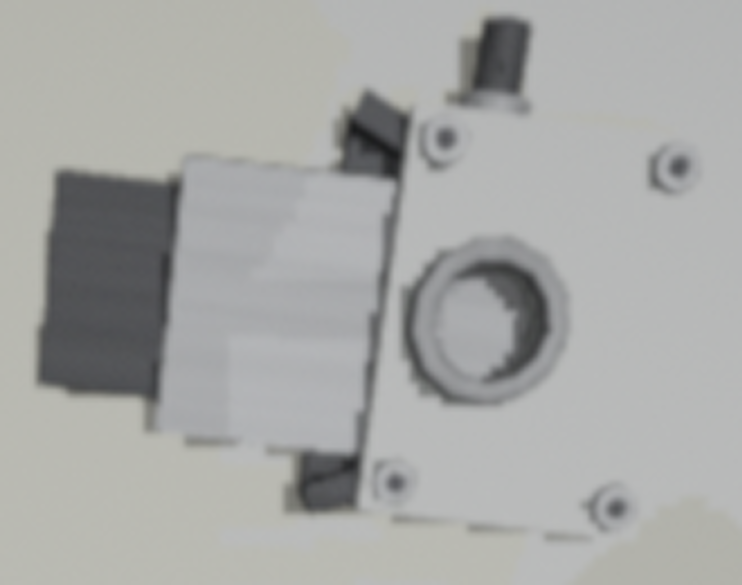

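```bash
python3 - <<'E'
from h import *
import pickle
d=pickle.load(open('chk.pkl','rb'))
def px(x,y): return x/4.5+240-.39, y/4.5+25-.39
def J(n,x,y,z):
    m=onz(d,*px(x,y),z)[:2]-O; print(n,'jx',(m@JD).round(1),'lat',(m@[-JD[1],JD[0]]).round(1))
J('rear1',187,157,14);J('rear2',158,432,14)
J('apr1',57,171,6);J('apr2',38,383,6)
J('brF1',411,110,21);J('brF2',360,507,21);J('bush',490,320,31)
J('sc1',445,140,21);J('sc2',678,168,21);J('sc3',395,483,21);J('sc4',615,507,21)
E
```

```text
rear1 jx -39.6 lat 23.6
rear2 jx -39.8 lat -25.8
apr1 jx -63.9 lat 19.7
apr2 jx -64.2 lat -19.2
brF1 jx -0.6 lat 34.6
brF2 jx 0.0 lat -35.3
bush jx 17.3 lat 0.2
sc1 jx 6.2 lat 30.4
sc2 jx 48.6 lat 30.2
sc3 jx 6.0 lat -30.1
sc4 jx 48.4 lat -30.1
```

The exposed coupon reads rear edge jx = −39.7, against −40 for home (9 mm short would be −49). In the same picture the apron rear is at −64.0 and the bridge front at −0.3, so the coupon is home. One last look at the tray neighbours.

```bash
python3 - <<'E'
from h import *
t=cam('top','topend.png')
a=cv2.imread('pics/top0.png')[195:300,140:255];b=t['img'][195:300,140:255]
cv2.imwrite('pics/end_c.png',np.hstack([cv2.resize(x,None,fx=3.4,fy=3.4,interpolation=cv2.INTER_CUBIC) for x in (a,b)]))
print(robot.current_t(),robot.current_contact_force())
E
```

```text
47.45 [-0.51558444 -0.14136604  0.10701531]
```

View pics/end_c.png

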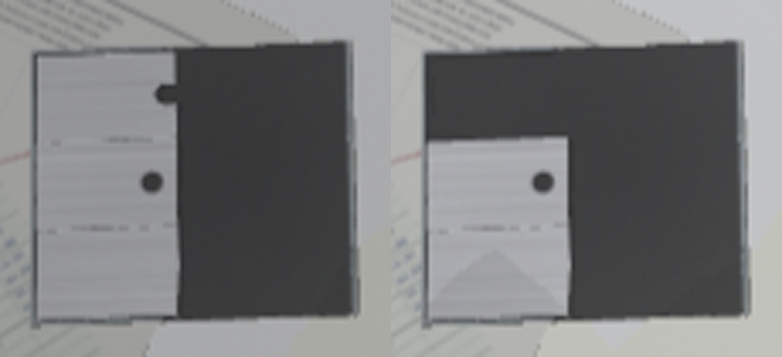

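The before and after crops show both neighbours unmoved: the hole is at (152,182) before and (543−391=152,182) after. The robot is clear of everything, so I'm handing in.

```bash
python3 - <<'E'
from h import *
robot.hand_in()
E
```

```text
the job is handed in; nothing more can be done
```

The slotted coupon is in the probe jig, home against the end stop, and I handed the job in at about 47.5 s. I pressed a closed fingertip on it with about 5–6.5 N and slid it about 80 mm out of the row. I then gripped it across its width, laid it on the apron slot first, and pushed it in with the closed fingers. It passed the plunger and reached the stop with about 13–17 N, under the 35 N limit.

**Last checks:**
- **Home:** the coupon's rear edge measured at jig x = −39.7 mm, where home is −40 and a coupon without a slot would stop at −49. In the same picture the apron rear read −64.0 and the bridge front −0.3.
- **Stop:** the fingers held still at the same point while the push force rose to 13 N.
- **Neighbours:** before and after top views show the holed and plain coupons where they were.
- **Robot:** it stood clear, touching nothing.

**What disagreed:**
- **Fingertip height:** the real fingertips ended about 35 mm short of the reported TCP. The camera views showed this and contact confirmed it, so I took heights from the touchdown on the coupon.
- **Push position:** the fingers stopped 3.5 mm before the point I had calculated for home. That left home uncertain until I backed off and measured.
- **Drift:** after the first stop on force, the arm drifted about 1 mm back and 0.6 mm down. I moved it back and pushed again.

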